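# Roll-test the grinding rods and scrap the bent one

## Robot

A 6-joint arm with a two-finger parallel gripper is mounted at the origin on a cart in front of the work surface, level with it; the furniture and walls round the work are solid. World frame = base frame: x ahead of the robot, y to its left, z up, the work surface at z = 0. Lengths are in m, angles in rad, forces in N, time in s.
With the tool pointing down it reaches from about 0.3 to 0.775 m from the base axis. Payload 14.6 kg.
Tool frame: the origin (TCP) lies between the finger pads; the fingertips stand 8 mm ahead of it and the grasp point (between the pads) lies 11 mm behind it; z points along the fingers, y is the direction in which the jaws open and shut (so a half turn about z gives the same grasp; the last joint's range is limited). The gripper opens to 94 mm and grips with 3 to 60 N. Pads are 16 mm wide; open, the fingers measure 119 mm over their backs; the gripper's body (75 mm by 177 mm) begins 78 mm behind the grasp point.
Start: joints at [-1.334, 0.3, 1.521, -0, 1.321, -0.067], TCP at [0.165, -0.525, 0.213] pointing down, gripper open.
Joint ranges: [-3.03, 3.03], [-0.79, 2.21], [0.23, 2.52], [-1.04, 4.18], [0, 3.07], [-2.55, 2.55]. Speed limits (rad/s): [2.22, 2.22, 2.57, 3.14, 3.14, 3.14].

## Interface

Orientations are given as [roll, pitch, yaw] about the fixed x, y, z axes, in that order (R = Rz(yaw) Ry(pitch) Rx(roll)).
In Python, from station import ctrl, viewer, workorder gives the robot as it stands.
- The arm moves only by the tool play_rows, never from a script. Its argument "commands" is a list of rows, each an object of numbers: "dx", "dy", "dz": the shift along the tool's x, y, z in m; "ax", "ay", "az": the turn, a rotation vector about the tool's x, y, z in degrees. In form: [{"dx": .., "dy": .., "dz": .., "ax": .., "ay": .., "az": ..}, ...]. A call has exactly 5 rows; each row shifts and turns the pose as measured when the row begins, along the tool's axes as they then stand; what a row does not reach is not made up. A row lasts 1/12 s, in which the tool goes at most 41.7 mm and 7.16 degrees, less where a joint would pass 70% of its speed; a pose out of reach is approached as far as the arm can. A call with a gripper value outside its range is refused whole. "claw" is the opening, from 0 (shut) to 1 (fully open), set as the call begins (left out, the last holds). The fingers move at their own pace and stop on an object; "squeeze" is the grip in N (left out, the last holds). Time passes only in rows, so rows that do not move let the fingers close, or fill a call up. It gives the time, the measured TCP pose, the force and the opening at its end, in the units of the state.
- ctrl.get_obs(): the state, without advancing time (a new reading comes with each control period).
- viewer.camera(name): name is "scene" or "top" or "wrist"; returns the picture (400x640x3 uint8, red, green, blue); there is no depth.
- viewer.camera_model(name): a dict with "K" (3x3 intrinsics, pixels), "pose" (4x4, takes a point from camera to world coordinates); the wrist camera has in their place "T_tool_cam" (4x4, takes a point from camera to tool coordinates, whose origin is the TCP and whose axes are the flange's). Camera axes: x right, y down, z forward; pixel columns grow to the right and rows downward; lengths in m; the calibration is good to about 2 mm. A picture is of the moment at which its call begins: read the wrist's pose just before it. camera_model takes no time and is no camera call.
- workorder.hand_in(): hands the job in, once; it reports no verdict.
The state is a dict: "time_s": time; "qpos": joint angles; "joint_vel": joint speeds; "tau": joint torques, N m; "ee_pos": TCP position; "eef_rot": TCP orientation; "force": force on the tool from outside, world axes, zero at the start; "moment": the same for the moment, N m; "grip_width": finger opening in m.
Only numpy, scipy, OpenCV 4.12 (cv2) and the standard library are available. Lean on these libraries where they do the work, as an engineer would, in place of code of your own. Each camera call takes 0.05 s, during which the arm holds its last target. There are 200 camera calls.

## Task

Finish the roll test of the grinding rods: one rod has passed and lies in the gutter of the test stand, two wait in the wooden rack, and one of these two is bent. One at a time, lay each of the two square across the upper end of the sloping steel plate, above the scribed line, and let it go gently without helping it along: a straight rod runs down by itself into the gutter and stays there, but the bent one rocks and stops on the plate, and you then lay it in the shallow metal scrap tray. Do not drop or throw the rods, leave the passed rods in the gutter alone, and do not disturb the timer, the brush or the tin.

Things in the scene. Friction and masses are not known exactly. Their poses are not given: they have to be found in the camera images.
- stand: roll-test stand, fixed, 250 x 140 mm, origin at the centre of its underside; x points downhill, y across. Its ground steel plate runs from x = -119 to +73 mm, surface 43 mm above the table at the upper end, 31.5 mm at the lower; 132 mm clear between side rails that rise 7 mm above the plate; a 5 mm lip at the upper end. The scribed line crosses it at x = -25 mm.
- stand_gutter (a point): middle of the floor of the gutter below the plate's low edge, 16 mm above the table. The gutter spans 73 to 120 mm downhill of the stand's centre, end wall 42 mm high, room for two rods side by side. A straight rod runs down from the start in about a second; the bent one comes to rest within about 50 mm of where it was let go, lying on its side.
- stand_start (a point): point on the surface of the sloping plate in the middle of its width, 70 mm uphill of the stand's centre and 45 mm above the scribed line: a good place to lay a rod (rod axis 8 mm over this point, the rod along the stand's y). Axes as the stand's.
- rod_rack: wooden rod rack, fixed, 122 x 92 mm, origin at the centre of its underside: a plywood base with two slotted bars (8 mm thick, tops 40 mm above the table, 64 mm clear between them, running along x at y = -36 and +36 mm) across which the rods lie along the rack's y, in slots at x = -42 and +42 mm (the third slot, at 0, is empty).
- rod_1_center (a point): dark steel grinding rod, 16 mm thick and 110 mm long with rounded ends, straight or bent (rod_1 or rod_2 has a bow of 4.5 mm; which of them, the test must show); the point is on the rod's axis half-way along it. The rod's own y axis runs along the rod. In the rack the point lies about 44 mm above the table, the rod resting crosswise on the two bars at its slot (which rod is in front varies). Mass about 0.17 kg.
- rod_2_center (a point): dark steel grinding rod, 16 mm thick and 110 mm long with rounded ends, straight or bent (rod_1 or rod_2 has a bow of 4.5 mm; which of them, the test must show); the point is on the rod's axis half-way along it. The rod's own y axis runs along the rod. In the rack the point lies about 44 mm above the table, the rod resting crosswise on the two bars at its slot (which rod is in front varies). Mass about 0.17 kg.
- rod_3_center (a point): straight rod of the same size that has passed already, lying along the gutter against its end wall: the point is on its axis half-way along it, about 23 mm above the table
- rod_1: the same rod as rod_1_center, same point and axes
- rod_2: the same rod as rod_2_center, same point and axes
- rod_3: the same rod as rod_3_center, same point and axes
- scrap_tray: shallow metal tray, fixed, 150 mm long (its x) by 96 mm (its y), 24 mm deep, walls 3 mm with a rim about 5 mm thick; origin at the centre of its underside.
- tray_floor (a point): centre of the tray's inner floor, 3 mm above the table; a rod lies there lengthwise, along the tray's x. Axes as the tray's.
- sieve_shaker: sieve shaker, fixed, 380 x 300 mm, with a stack of sieves and two rods 0.7 m high, right of the work (its left side about in line with the robot's middle); keep the arm clear of it: draw the arm in before swinging over from the right. Origin at the centre of its underside.
- timer: countdown timer lying on its back behind the rack, 40 x 62 x 17 mm; bystander. Origin at the centre of its underside.
- brush: wood-handled sieve brush lying flat behind the scrap tray, 40 x 165 x 18 mm, handle along +y; bystander. Origin at the centre of its underside.
- tin: round aluminium moisture tin, 64 mm across, 30 mm high, behind the work; bystander. Origin at the centre of its underside.

How it is judged:
On the way:
1. the bent rod has been let go on the sloping plate and has come to rest there (roll-tested) (x of rod_2_center in the frame of stand between -0.119 and 0.07 m and y of rod_2_center in the frame of stand between -0.07 and 0.07 m and z of rod_2_center in the frame of stand between 0.03 and 0.06 m and contact force between rod_2 and the fingers below 0.1 N and linear speed of rod_2 below 0.03 m/s), for 0.2 s.
At the end, for the whole second after the job is handed in: both straight rods lie at rest in the gutter at the low end of the test stand, and the bent rod lies at rest on the floor of the scrap tray (its middle inside the walls and under 22 mm above the table) (x of rod_1_center in the frame of stand between 0.076 and 0.121 m and y of rod_1_center in the frame of stand between -0.07 and 0.07 m and z of rod_1_center in the frame of stand between 0.012 and 0.034 m and linear speed of each of rod_1, rod_3, rod_2 below 0.05 m/s and x of rod_3_center in the frame of stand between 0.076 and 0.121 m and y of rod_3_center in the frame of stand between -0.07 and 0.07 m and z of rod_3_center in the frame of stand between 0.012 and 0.034 m and x of rod_2_center in the frame of scrap_tray between -0.072 and 0.072 m and y of rod_2_center in the frame of scrap_tray between -0.045 and 0.045 m and z of rod_2_center in the frame of scrap_tray between 0.005 and 0.022 m); the robot touches nothing.
It fails at once if a straight rod is touched by the fingers low over the lower half of the test stand or its gutter (it must roll there by itself) ((x of rod_1_center in the frame of stand between 0.02 and 0.125 m and y of rod_1_center in the frame of stand between -0.07 and 0.07 m and z of rod_1_center in the frame of stand between 0 and 0.09 m and contact force between rod_1 and the fingers above 0.3 N) or (x of rod_3_center in the frame of stand between 0.02 and 0.125 m and y of rod_3_center in the frame of stand between -0.07 and 0.07 m and z of rod_3_center in the frame of stand between 0 and 0.09 m and contact force between rod_3 and the fingers above 0.3 N)).
It fails at once if a rod is dropped or thrown (faster than 1 m/s out of the fingers) ((linear speed of rod_1 above 1 m/s and contact force between rod_1 and the fingers below 0.05 N) or (linear speed of rod_2 above 1 m/s and contact force between rod_2 and the fingers below 0.05 N) or (linear speed of rod_3 above 1 m/s and contact force between rod_3 and the fingers below 0.05 N)).
It fails at once if the timer, the brush or the tin is moved by more than 20 mm (distance of any of timer, brush, tin from where it was at the start of the episode above 0.02 m).
It also fails if it takes over 72 s, if anything falls off the work surface, if the arm or the gripper's body presses on something with over 40 N, if the wrist force passes 120 N, or if a joint passes its speed limit or range.

## Working session

There is one attempt and no reset: what is moved stays moved. The work goes in short steps, Python scripts to look and compute and a tool call to move; the robot and the scene stay as the last step left them, time stands still between calls to the robot, and variables do not carry over. Pictures are saved under pics/ and viewed, about 8 in all and at most 12, crops included, and the job is handed in when it is done.

Besides the shell and the picture viewer there is one more tool, called after "Emit:" in YAML: its name, and indented under it one key for each argument. play_rows: Moves the arm, as the interface text tells. Its arguments: {"type":"object","properties":{"commands":{"type":"array","items":{"type":"object","properties":{"dx":{"type":"number"},"dy":{"type":"number"},"dz":{"type":"number"},"ax":{"type":"number"},"ay":{"type":"number"},"az":{"type":"number"}}}},"claw":{"type":"number"},"squeeze":{"type":"number"}},"required":["commands"]}

```bash
mkdir -p pics
python3 - <<'E'
from station import ctrl, viewer
import cv2
for n in("scene","top"):
    cv2.imwrite(f"pics/{n}0.png",viewer.camera(n)[:,:,::-1])
    m=viewer.camera_model(n);print(n,m["K"],m["pose"])
print(viewer.camera_model("wrist"));print(ctrl.get_obs())
E
```

```text
scene [[428.35521896   0.         319.03127368]
 [  0.         428.35521896 192.48174699]
 [  0.           0.           1.        ]] [[-0.73039992 -0.51794428  0.44525238  0.13873059]
 [-0.68300579  0.54969613 -0.48097532  0.67737988]
 [ 0.0043649  -0.65541428 -0.75525695  0.93933592]
 [ 0.          0.          0.          1.        ]]
top [[459.38664107   0.         316.92186465]
 [  0.         459.38664107 198.21884355]
 [  0.           0.           1.        ]] [[ 0.01211926 -0.99724264  0.07321365  0.54578876]
 [-0.99973327 -0.01352398 -0.01872146  0.13476819]
 [ 0.01965997 -0.07296723 -0.99714055  1.23965202]
 [ 0.          0.          0.          1.        ]]
{'K': array([[334.77045352,   0.        , 310.09463969],
       [  0.        , 334.77045352, 202.2764923 ],
       [  0.        ,   0.        ,   1.        ]]), 'T_tool_cam': array([[-8.34257756e-04, -9.60560324e-01, -2.78070436e-01,
         8.02058531e-02],
       [ 9.99999563e-01, -6.84132331e-04, -6.36914231e-04,
        -6.55549541e-04],
       [ 4.21557565e-04, -2.78070846e-01,  9.60560476e-01,
        -1.71495460e-01],
       [ 0.00000000e+00,  0.00000000e+00,  0.00000000e+00,
         1.00000000e+00]])}
{'time_s': 0.1, 'qpos': array([-1.33362177e+00,  3.00413184e-01,  1.52151166e+00,  2.53430601e-05,
        1.32071488e+00, -6.65953402e-02]), 'joint_vel': array([-0.00133236, -0.00153031, -0.00152926,  0.0016669 , -0.00162559,
        0.00013778]), 'tau': array([ 1.50718690e-03, -5.32643723e+01, -3.53282583e+01,  7.09455600e-02,
        2.35177344e-02, -5.70380394e-05]), 'ee_pos': array([ 0.16446785, -0.5245944 ,  0.21294746]), 'eef_rot': array([-3.14054954e+00, -9.41721932e-05,  3.03763559e-01]), 'force': array([0.53104021, 0.62532508, 0.0102754 ]), 'moment': array([-4.09100254e-02,  2.43166102e-02,  4.07242382e-05]), 'grip_width': 0.09378934884296122}
```

View pics/top0.png

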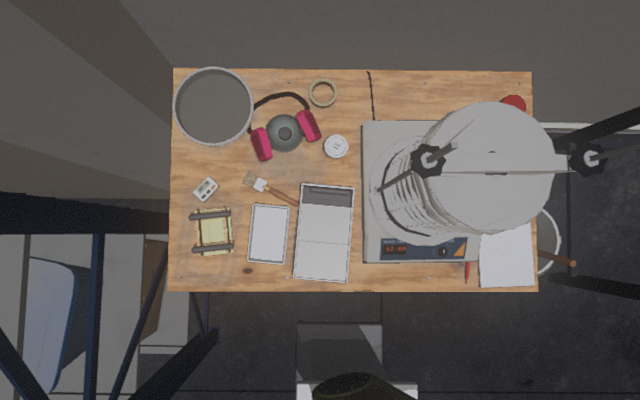

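View pics/scene0.png

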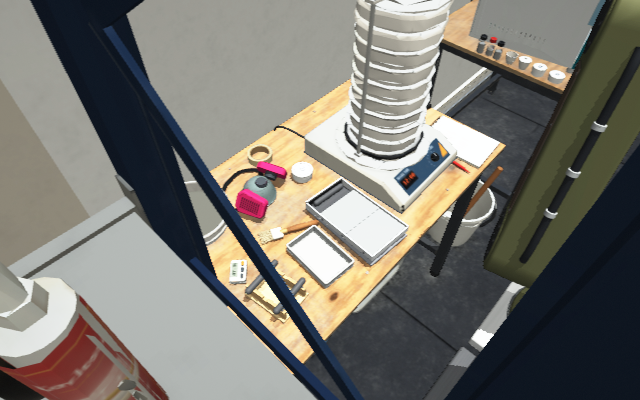

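The top view shows the stand at about (324,232) with its gutter at the far end, near row 195. The tray is at (268,233), and the rack at (212,231) with its rods lying along the image rows near 215 and 247. I'll take an enlarged crop to pick corners.

Run:
```python
import cv2
a=cv2.imread("pics/top0.png")[165:295,175:365]
cv2.imwrite("pics/crop0.png",cv2.resize(a,None,fx=4.2,fy=4.2,interpolation=cv2.INTER_CUBIC))
```

```text
(no output)
```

View pics/crop0.png

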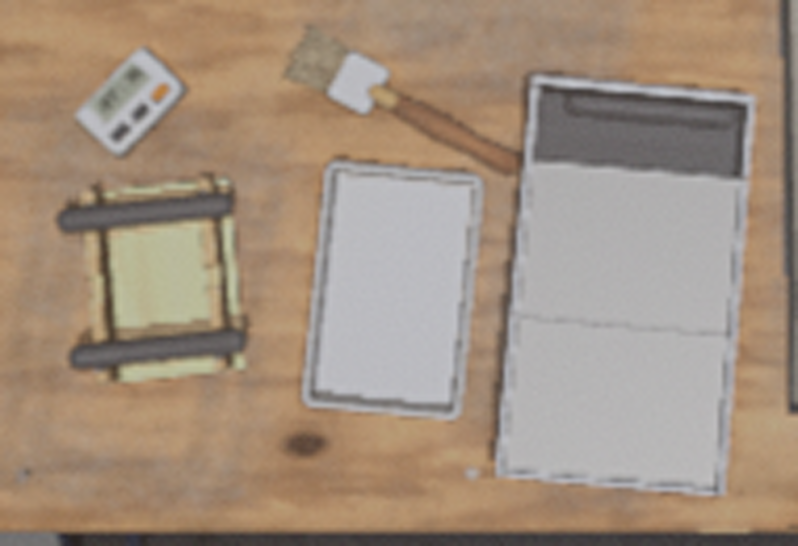

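```bash
cat > h.py <<'E'
import numpy as np
from station import ctrl, viewer
from scipy.spatial.transform import Rotation as R
def ray(K,T,uv,z):
    d=T[:3,:3]@np.linalg.solve(K,[uv[0],uv[1],1]); o=T[:3,3]
    return o+d*(z-o[2])/d[2]
def top(c,z):
    m=viewer.camera_model("top")
    return ray(m["K"],m["pose"],[175+(c[0]+.5)/4.2-.5,165+(c[1]+.5)/4.2-.5],z)
def tool():
    o=ctrl.get_obs(); T=np.eye(4); T[:3,:3]=R.from_euler("xyz",o["eef_rot"]).as_matrix(); T[:3,3]=o["ee_pos"]; return T
def wrist(uv,z,T):
    m=viewer.camera_model("wrist"); return ray(m["K"],T@m["T_tool_cam"],uv,z)
def delta(p,yaw,T=None):
    """shift in tool axes and turn about tool z (deg, tool down) to TCP p, tool-x yaw"""
    T=tool() if T is None else T
    G=R.from_euler("xyz",[np.pi,0,yaw]).as_matrix()
    r=R.from_matrix(T[:3,:3].T@G).as_rotvec(degrees=True)
    return np.round(T[:3,:3].T@(np.array(p)-T[:3,3]),4),np.round(r,2)
E
python3 - <<'E'
from h import *
def seg(n,a,b,z):
    A,B=top(a,z),top(b,z);d=B-A;print(n,"mid",((A+B)/2).round(4),"len",np.linalg.norm(d).round(4),"ang",np.degrees(np.arctan2(d[1],d[0])).round(1))
seg("rodfar",(58,219),(235,203),.044);seg("rodnear",(70,357),(246,341),.044)
seg("tray far",(328,159),(483,178),.024);seg("tray near",(304,404),(460,417),.024)
seg("st far",(528,75),(755,97),.042);seg("st near",(497,475),(721,492),.048);seg("line",(523,316),(730,334),.0375)
seg("plate low",(530,161),(745,177),.0315)
seg("rod3",(567,108),(733,124),.024)
E
```

```text
rodfar mid [0.5866 0.3901 0.044 ] len 0.109 ang -84.1
rodnear mid [0.502  0.3806 0.044 ] len 0.1079 ang -84.1
tray far mid [0.6161 0.2328 0.024 ] len 0.0983 ang -96.2
tray near mid [0.4647 0.2445 0.024 ] len 0.0976 ang -94.1
st far mid [0.6686 0.0853 0.042 ] len 0.1424 ang -94.8
st near mid [0.4235 0.1029 0.048 ] len 0.1374 ang -93.7
line mid [0.5199 0.0929 0.0375] len 0.129 ang -94.3
plate low mid [0.6173 0.0868 0.0315] len 0.1354 ang -93.5
rod3 mid [0.6514 0.079  0.024 ] len 0.1056 ang -94.7
```

Everything agrees with the given sizes: the stand is about 245 mm long, the rods about 109 mm, and the tray about 152 x 98 mm. The positions I'll use:

| Item | x (m) | y (m) | Yaw |
|---|---|---|---|
| Stand centre | 0.546 | 0.094 | −4.2° |
| Start point | 0.476 | 0.099 | – |
| Tray centre | 0.540 | 0.239 | −4.4° |

First I'll draw the arm in, then swing.

Emit:
play_rows:
  commands:
    - {"dy": -0.041,"dz": -0.01}
    - {"dy": -0.041,"dz": -0.01}
    - {"dy": -0.041,"dz": -0.01}
    - {"dy": -0.041,"dz": -0.01}
    - {"dy": -0.041,"dz": -0.01}
  claw: 0.5
  squeeze: 20

```text
validation failed for argument at $.co...
```

Emit:
play_rows:
  commands:
    - {"dx": 0.041,"dy": -0.0025,"az": -7}
    - {"dx": 0.041,"dy": -0.0025,"az": -7}
    - {"dx": 0.041,"dy": -0.0025,"az": -7}
    - {"dx": 0.041,"dy": -0.0025,"az": -7}
    - {"dx": 0.041,"dy": -0.0025,"az": -7}

```text
validation failed for argument at $.co...
```

Emit:
play_rows:
  commands:
    - {"dx": 0,"dy": -0.041,"dz": -0.01,"ax": 0,"ay": 0,"az": 0}
    - {"dx": 0,"dy": -0.041,"dz": -0.01,"ax": 0,"ay": 0,"az": 0}
    - {"dx": 0,"dy": -0.041,"dz": -0.01,"ax": 0,"ay": 0,"az": 0}
    - {"dx": 0,"dy": -0.041,"dz": -0.01,"ax": 0,"ay": 0,"az": 0}
    - {"dx": 0,"dy": -0.041,"dz": -0.01,"ax": 0,"ay": 0,"az": 0}
  claw: 0.5
  squeeze: 20

```text
time_s: 0.52
ee_pos: [0.1036, -0.3301, 0.255]
eef_rot: [-3.123, -0.002, 0.304]
force: [0.0, 0.3, 1.8]
grip_width: 0.0639
```

Emit:
play_rows:
  commands:
    - {"dx": 0.041,"dy": -0.0025,"dz": 0,"ax": 0,"ay": 0,"az": -7}
    - {"dx": 0.041,"dy": -0.0025,"dz": 0,"ax": 0,"ay": 0,"az": -7}
    - {"dx": 0.041,"dy": -0.0025,"dz": 0,"ax": 0,"ay": 0,"az": -7}
    - {"dx": 0.041,"dy": -0.0025,"dz": 0,"ax": 0,"ay": 0,"az": -7}
    - {"dx": 0.041,"dy": -0.0025,"dz": 0,"ax": 0,"ay": 0,"az": -7}

```text
time_s: 0.93
ee_pos: [0.2662, -0.2108, 0.2596]
eef_rot: [-3.136, -0.007, 0.913]
force: [1.1, -0.3, 0.1]
grip_width: 0.0471
```

Emit:
play_rows:
  commands:
    - {"dx": 0.041,"dy": -0.0025,"dz": 0,"ax": 0,"ay": 0,"az": -7}
    - {"dx": 0.041,"dy": -0.0025,"dz": 0,"ax": 0,"ay": 0,"az": -7}
    - {"dx": 0.041,"dy": -0.0025,"dz": 0,"ax": 0,"ay": 0,"az": -7}
    - {"dx": 0.041,"dy": -0.0025,"dz": 0,"ax": 0,"ay": 0,"az": -7}
    - {"dx": 0.041,"dy": -0.0025,"dz": 0,"ax": 0,"ay": 0,"az": -7}

```text
time_s: 1.35
ee_pos: [0.3356, -0.0175, 0.2609]
eef_rot: [-3.141, -0.009, 1.539]
force: [0.7, -0.7, -0.5]
grip_width: 0.0471
```

Emit:
play_rows:
  commands:
    - {"dx": 0.04,"dy": 0.0,"dz": 0,"ax": 0,"ay": 0,"az": -1.5}
    - {"dx": 0.04,"dy": 0.005,"dz": 0,"ax": 0,"ay": 0,"az": -1.5}
    - {"dx": 0.04,"dy": 0.01,"dz": 0,"ax": 0,"ay": 0,"az": -1.5}
    - {"dx": 0.04,"dy": 0.01,"dz": 0,"ax": 0,"ay": 0,"az": -1.5}
    - {"dx": 0.04,"dy": 0.01,"dz": 0,"ax": 0,"ay": 0,"az": -1.5}

```text
time_s: 1.77
ee_pos: [0.3612, 0.1892, 0.2629]
eef_rot: [3.139, -0.009, 1.685]
force: [1.7, -0.8, 0.7]
grip_width: 0.0468
```

Emit:
play_rows:
  commands:
    - {"dx": 0.036,"dy": 0.02,"dz": 0.008,"ax": 0,"ay": 0,"az": 0}
    - {"dx": 0.034,"dy": 0.02,"dz": 0.01,"ax": 0,"ay": 0,"az": 0}
    - {"dx": 0.034,"dy": 0.022,"dz": 0.01,"ax": 0,"ay": 0,"az": 0}
    - {"dx": 0.034,"dy": 0.022,"dz": 0.01,"ax": 0,"ay": 0,"az": 0}
    - {"dx": 0.02,"dy": 0.02,"dz": 0.01,"ax": 0,"ay": 0,"az": 0}

```text
time_s: 2.18
ee_pos: [0.4423, 0.3648, 0.2175]
eef_rot: [3.136, -0.011, 1.694]
force: [0.1, -0.1, 0.7]
grip_width: 0.0468
```

Run:
```python
from h import *
import cv2
T=tool();cv2.imwrite("pics/w1.png",viewer.camera("wrist")[:,:,::-1])
np.save("T1.npy",T);print(T.round(4),delta([.502,.3806,.10],np.radians(95.9),T))
```

```text
[[-0.1225  0.9925  0.0041  0.4423]
 [ 0.9924  0.1224  0.0113  0.3648]
 [ 0.0107  0.0054 -0.9999  0.2175]
 [ 0.      0.      0.      1.    ]] (array([0.0071, 0.0605, 0.1179]), array([ 0.3 , -0.62,  1.13]))
```

View pics/w1.png

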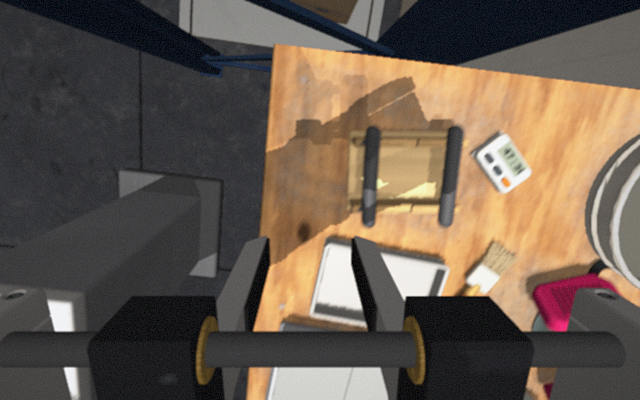

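The near rod runs from (374,127) to (369,226) and the far one from (456,126) to (446,227).

Run:
```python
from h import *
T=np.load("T1.npy")
for a,b in(((374,127),(369,226)),((456,126),(446,227))):
    A,B=wrist(a,.044,T),wrist(b,.044,T);d=A-B;print(((A+B)/2).round(4),np.linalg.norm(d).round(4),np.degrees(np.arctan2(d[1],d[0])).round(1))
```

```text
[0.5048 0.3824 0.044 ] 0.1058 96.9
[0.5878 0.3924 0.044 ] 0.108 97.8
```

Both views agree within 3 mm. I'll use (0.5035, 0.3815) for the near rod.

Emit:
play_rows:
  commands:
    - {"dx": 0.004,"dy": 0.03,"dz": 0.02,"ax": 0.15,"ay": -0.3,"az": 0.5}
    - {"dx": 0.004,"dy": 0.02,"dz": 0.025,"ax": 0.1,"ay": -0.3,"az": 0.4}
    - {"dx": 0,"dy": 0.01,"dz": 0.03,"ax": 0,"ay": 0,"az": 0}
    - {"dx": 0,"dy": 0,"dz": 0.03,"ax": 0,"ay": 0,"az": 0}
    - {"dx": 0,"dy": 0,"dz": 0,"ax": 0,"ay": 0,"az": 0}

```text
time_s: 2.65
ee_pos: [0.5041, 0.3844, 0.1011]
eef_rot: [-3.135, 0.004, 1.681]
force: [-0.6, 0.3, -1.5]
grip_width: 0.047
```

Run:
```python
from h import *
print(delta([.5035,.3815,.0463],np.radians(96.2)))
```

```text
(array([-0.0026, -0.0006,  0.0548]), array([-0.35,  0.21,  0.12]))
```

Emit:
play_rows:
  commands:
    - {"dx": -0.002,"dy": 0,"dz": 0.02,"ax": -0.35,"ay": 0.2,"az": 0}
    - {"dx": -0.001,"dy": 0,"dz": 0.02,"ax": 0,"ay": 0,"az": 0}
    - {"dx": 0,"dy": 0,"dz": 0.012,"ax": 0,"ay": 0,"az": 0}
    - {"dx": 0,"dy": 0,"dz": 0.003,"ax": 0,"ay": 0,"az": 0}
    - {"dx": 0,"dy": 0,"dz": 0,"ax": 0,"ay": 0,"az": 0}

```text
time_s: 3.07
ee_pos: [0.5049, 0.3815, 0.0482]
eef_rot: [3.141, -0.0, 1.681]
force: [-0.4, 0.2, -0.0]
grip_width: 0.0471
```

Emit:
play_rows:
  commands:
    - {"dx": 0,"dy": -0.001,"dz": 0.003,"ax": 0,"ay": 0,"az": 0}
    - {"dx": 0,"dy": 0,"dz": 0,"ax": 0,"ay": 0,"az": 0}
    - {"dx": 0,"dy": 0,"dz": 0,"ax": 0,"ay": 0,"az": 0}
    - {"dx": 0,"dy": 0,"dz": 0,"ax": 0,"ay": 0,"az": 0}
    - {"dx": 0,"dy": 0,"dz": 0,"ax": 0,"ay": 0,"az": 0}
  claw: 0.0
  squeeze: 30

```text
time_s: 3.48
ee_pos: [0.5046, 0.3827, 0.0503]
eef_rot: [3.137, -0.003, 1.681]
force: [-18.9, -3.3, 2.9]
grip_width: 0.0173
```

Emit:
play_rows:
  commands:
    - {"dx": 0,"dy": 0,"dz": 0,"ax": 0,"ay": 0,"az": 0}
    - {"dx": 0,"dy": 0,"dz": -0.02,"ax": 0,"ay": 0,"az": 0}
    - {"dx": 0,"dy": 0,"dz": -0.03,"ax": 0,"ay": 0,"az": 0}
    - {"dx": 0,"dy": 0,"dz": -0.03,"ax": 0,"ay": 0,"az": 0}
    - {"dx": 0,"dy": 0,"dz": 0,"ax": 0,"ay": 0,"az": 0}

```text
time_s: 3.9
ee_pos: [0.5019, 0.3819, 0.1321]
eef_rot: [-3.139, -0.0, 1.682]
force: [1.3, 0.5, -0.4]
grip_width: 0.0151
```

Run:
```python
from h import *
import cv2
cv2.imwrite("pics/w2.png",viewer.camera("wrist")[:,:,::-1])
print(ctrl.get_obs()["grip_width"],delta([.476,.099,.11],np.radians(85.8)))
```

```text
0.01493748697465815 (array([-0.2778, -0.0562,  0.0198]), array([-0.3 ,  0.09, 10.56]))
```

View pics/w2.png

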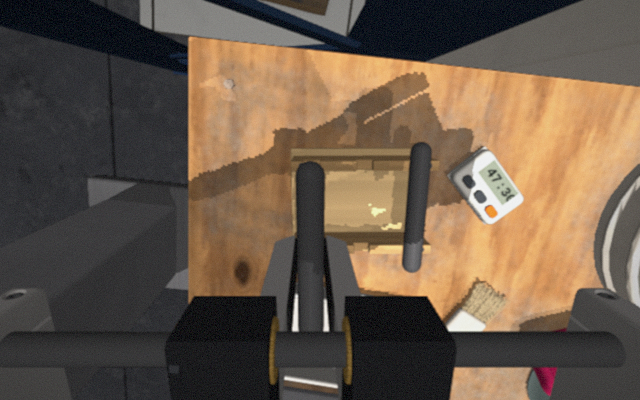

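Run:
```python
import cv2
g=cv2.imread("pics/w2.png",0)
for r in(180,190,205,220):print(r,g[r,290:335].tolist(),'|',g[r,398:440].tolist())
```

```text
180 [107, 123, 155, 154, 126, 88, 50, 34, 34, 42, 44, 45, 43, 49, 51, 53, 50, 50, 51, 48, 56, 48, 52, 50, 53, 54, 55, 49, 54, 45, 42, 43, 41, 46, 81, 133, 169, 170, 162, 165, 160, 164, 164, 164, 163] | [131, 126, 130, 131, 132, 128, 130, 128, 128, 112, 74, 40, 28, 44, 51, 43, 58, 55, 63, 59, 65, 66, 65, 67, 67, 64, 67, 60, 59, 57, 63, 79, 93, 97, 102, 98, 105, 106, 111, 111, 109, 103]
190 [112, 127, 138, 138, 131, 106, 56, 30, 32, 48, 43, 40, 46, 43, 52, 50, 51, 48, 53, 56, 51, 54, 57, 47, 50, 50, 44, 48, 48, 47, 43, 46, 38, 42, 84, 127, 154, 155, 153, 156, 153, 152, 154, 152, 156] | [125, 127, 128, 126, 127, 128, 130, 129, 113, 84, 44, 36, 44, 47, 52, 49, 55, 57, 65, 67, 67, 68, 69, 63, 64, 67, 59, 59, 57, 59, 80, 95, 100, 99, 106, 104, 102, 105, 104, 104, 99, 100]
205 [104, 110, 137, 146, 129, 106, 63, 37, 36, 47, 40, 48, 51, 53, 47, 49, 47, 52, 53, 52, 49, 47, 53, 52, 51, 41, 48, 48, 50, 48, 42, 42, 32, 48, 98, 145, 169, 169, 169, 168, 169, 166, 170, 171, 171] | [136, 136, 134, 131, 135, 136, 135, 119, 76, 37, 32, 41, 50, 56, 57, 51, 64, 58, 62, 65, 70, 68, 62, 74, 65, 61, 59, 59, 67, 92, 101, 109, 112, 103, 109, 118, 142, 165, 172, 170, 151, 130]
220 [95, 94, 111, 136, 131, 118, 86, 43, 39, 38, 46, 53, 47, 47, 46, 49, 48, 53, 55, 55, 54, 49, 51, 47, 50, 57, 43, 50, 44, 44, 47, 39, 34, 56, 119, 159, 165, 162, 160, 161, 161, 162, 161, 164, 159] | [129, 128, 130, 131, 129, 130, 107, 62, 41, 38, 44, 51, 52, 50, 60, 61, 59, 65, 64, 67, 67, 65, 64, 58, 62, 59, 70, 129, 170, 176, 169, 168, 172, 174, 176, 177, 174, 165, 160, 161, 155, 148]
```

The rod is held only by the very tips: the opening is 14.9 mm, and its apparent width puts its axis below the fingertips. I'll set it back in its slot and grip deeper.

Emit:
play_rows:
  commands:
    - {"dx": 0.0005,"dy": 0.0027,"dz": 0.02,"ax": -0.2,"ay": 0,"az": 0}
    - {"dx": 0,"dy": 0,"dz": 0.025,"ax": 0,"ay": 0,"az": 0}
    - {"dx": 0,"dy": 0,"dz": 0.02,"ax": 0,"ay": 0,"az": 0}
    - {"dx": 0,"dy": 0,"dz": 0.008,"ax": 0,"ay": 0,"az": 0}
    - {"dx": 0,"dy": 0,"dz": 0.004,"ax": 0,"ay": 0,"az": 0}

```text
time_s: 4.37
ee_pos: [0.5034, 0.3821, 0.049]
eef_rot: [-3.141, 0.0, 1.682]
force: [-12.8, -6.9, 47.6]
grip_width: 0.0148
```

Emit:
play_rows:
  commands:
    - {"dx": 0,"dy": 0,"dz": -0.001,"ax": 0,"ay": 0,"az": 0}
    - {"dx": 0,"dy": 0,"dz": 0,"ax": 0,"ay": 0,"az": 0}
    - {"dx": 0,"dy": 0,"dz": 0,"ax": 0,"ay": 0,"az": 0}
    - {"dx": 0,"dy": 0,"dz": 0,"ax": 0,"ay": 0,"az": 0}
    - {"dx": 0,"dy": 0,"dz": 0,"ax": 0,"ay": 0,"az": 0}
  claw: 0.4

```text
time_s: 4.78
ee_pos: [0.5035, 0.3823, 0.0505]
eef_rot: [-3.141, 0.0, 1.682]
force: [-0.5, -0.7, 0.6]
grip_width: 0.0377
```

Emit:
play_rows:
  commands:
    - {"dx": 0,"dy": 0.001,"dz": 0.004,"ax": 0,"ay": 0,"az": 0}
    - {"dx": 0,"dy": 0,"dz": 0.003,"ax": 0,"ay": 0,"az": 0}
    - {"dx": 0,"dy": 0,"dz": 0.002,"ax": 0,"ay": 0,"az": 0}
    - {"dx": 0,"dy": 0,"dz": 0,"ax": 0,"ay": 0,"az": 0}
    - {"dx": 0,"dy": 0,"dz": 0,"ax": 0,"ay": 0,"az": 0}

```text
time_s: 5.2
ee_pos: [0.5048, 0.3824, 0.0408]
eef_rot: [3.142, -0.0, 1.682]
force: [0.0, -1.5, 0.3]
grip_width: 0.0378
```

Emit:
play_rows:
  commands:
    - {"dx": 0,"dy": 0,"dz": -0.001,"ax": 0,"ay": 0,"az": 0}
    - {"dx": 0,"dy": 0,"dz": 0,"ax": 0,"ay": 0,"az": 0}
    - {"dx": 0,"dy": 0,"dz": 0,"ax": 0,"ay": 0,"az": 0}
    - {"dx": 0,"dy": 0,"dz": 0,"ax": 0,"ay": 0,"az": 0}
    - {"dx": 0,"dy": 0,"dz": 0,"ax": 0,"ay": 0,"az": 0}
  claw: 0.0

```text
time_s: 5.62
ee_pos: [0.5032, 0.3823, 0.0417]
eef_rot: [-3.138, 0.001, 1.682]
force: [3.5, -0.8, 1.3]
grip_width: 0.0154
```

Emit:
play_rows:
  commands:
    - {"dx": 0,"dy": 0,"dz": -0.015,"ax": 0,"ay": 0,"az": 0}
    - {"dx": 0,"dy": 0,"dz": -0.025,"ax": 0,"ay": 0,"az": 0}
    - {"dx": 0,"dy": 0,"dz": -0.025,"ax": 0,"ay": 0,"az": 0}
    - {"dx": -0.02,"dy": 0,"dz": 0,"ax": 0,"ay": 0,"az": 0}
    - {"dx": -0.035,"dy": -0.005,"dz": 0,"ax": 0,"ay": 0,"az": 1.5}

```text
time_s: 6.03
ee_pos: [0.5035, 0.3297, 0.108]
eef_rot: [-3.136, 0.001, 1.661]
force: [0.5, -1.3, -1.8]
grip_width: 0.0151
```

Emit:
play_rows:
  commands:
    - {"dx": -0.035,"dy": -0.008,"dz": 0,"ax": 0,"ay": 0,"az": 1.5}
    - {"dx": -0.035,"dy": -0.01,"dz": 0,"ax": 0,"ay": 0,"az": 2}
    - {"dx": -0.035,"dy": -0.01,"dz": 0,"ax": 0,"ay": 0,"az": 2}
    - {"dx": -0.035,"dy": -0.008,"dz": 0,"ax": 0,"ay": 0,"az": 1.5}
    - {"dx": -0.035,"dy": -0.005,"dz": 0,"ax": 0,"ay": 0,"az": 1}

```text
time_s: 6.45
ee_pos: [0.4656, 0.1474, 0.1089]
eef_rot: [-3.14, 0.001, 1.517]
force: [1.3, 0.3, -0.3]
grip_width: 0.0153
```

Run:
```python
from h import *
import cv2
cv2.imwrite("pics/w3.png",viewer.camera("wrist")[:,:,::-1])
print(ctrl.get_obs()["grip_width"],delta([.476,.099,.07],np.radians(85.8)))
```

```text
0.015010477587204672 (array([-0.0431,  0.0139,  0.0387]), array([-0.16,  0.15,  0.96]))
```

View pics/w3.png

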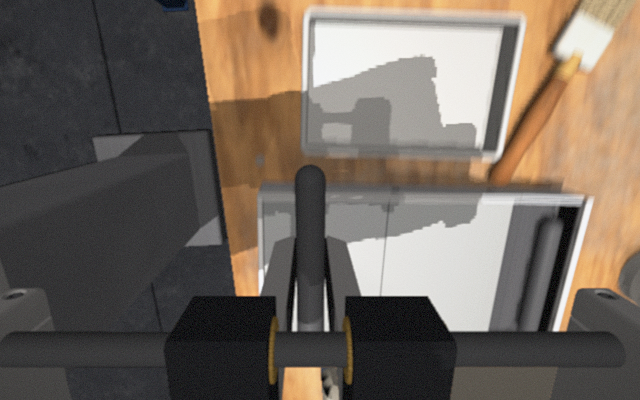

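Emit:
play_rows:
  commands:
    - {"dx": -0.025,"dy": 0.008,"dz": 0.01,"ax": 1.5,"ay": 0,"az": 1}
    - {"dx": -0.018,"dy": 0.006,"dz": 0.015,"ax": 1.5,"ay": 0,"az": 0}
    - {"dx": 0,"dy": 0,"dz": 0.014,"ax": 0.5,"ay": 0,"az": 0}
    - {"dx": 0,"dy": 0,"dz": 0,"ax": 0,"ay": 0,"az": 0}
    - {"dx": 0,"dy": 0,"dz": 0,"ax": 0,"ay": 0,"az": 0}

```text
time_s: 6.92
ee_pos: [0.4751, 0.0947, 0.0698]
eef_rot: [-3.079, 0.002, 1.491]
force: [0.0, 1.0, -0.7]
grip_width: 0.015
```

Run:
```python
from h import *
T=tool();print(delta([.476,.099,.05],np.radians(85.8)))
T=np.eye(4);T[:3,:3]=R.from_euler("xyz",[-3.14,.001,1.517]).as_matrix();T[:3,3]=[.4656,.1474,.1089]
for p,z in(((261,186),.049),((591,197),.042),((388,205),.0375)):
    q=wrist(p,z,T);c,s=np.cos(-.073),np.sin(-.073);d=q[:2]-[.546,.0941];print(q.round(4),"stand frame",np.round([c*d[0]+s*d[1],-s*d[0]+c*d[1]],4))
```

```text
(array([0.0044, 0.0018, 0.0198]), array([-3.56,  0.09, -0.37]))
[0.431  0.1758 0.049 ] stand frame [-0.1206  0.0731]
[0.6715 0.1528 0.042 ] stand frame [0.1209 0.0677]
[0.5236 0.1533 0.0375] stand frame [-0.0266  0.0574]
```

Emit:
play_rows:
  commands:
    - {"dx": 0.004,"dy": 0.001,"dz": 0.006,"ax": 0,"ay": 0,"az": -0.3}
    - {"dx": 0,"dy": 0,"dz": 0.005,"ax": 0,"ay": 0,"az": 0}
    - {"dx": 0,"dy": 0,"dz": 0.003,"ax": 0,"ay": 0,"az": 0}
    - {"dx": 0,"dy": 0,"dz": 0.001,"ax": 0,"ay": 0,"az": 0}
    - {"dx": 0,"dy": 0,"dz": 0,"ax": 0,"ay": 0,"az": 0}

```text
time_s: 7.33
ee_pos: [0.4756, 0.1023, 0.0547]
eef_rot: [-3.082, 0.001, 1.501]
force: [0.1, 0.5, -0.9]
grip_width: 0.0151
```

Emit:
play_rows:
  commands:
    - {"dx": 0,"dy": 0,"dz": 0.001,"ax": 0,"ay": 0,"az": 0}
    - {"dx": 0,"dy": 0,"dz": 0.001,"ax": 0,"ay": 0,"az": 0}
    - {"dx": 0,"dy": 0,"dz": 0,"ax": 0,"ay": 0,"az": 0}
    - {"dx": 0,"dy": 0,"dz": 0,"ax": 0,"ay": 0,"az": 0}
    - {"dx": 0,"dy": 0,"dz": 0,"ax": 0,"ay": 0,"az": 0}

```text
time_s: 7.75
ee_pos: [0.4757, 0.1029, 0.0532]
eef_rot: [-3.083, 0.001, 1.502]
force: [-1.0, 0.5, -1.3]
grip_width: 0.0155
```

Emit:
play_rows:
  commands:
    - {"dx": -0.003,"dy": 0,"dz": 0.001,"ax": 0,"ay": 0,"az": 0}
    - {"dx": 0,"dy": 0,"dz": 0.001,"ax": 0,"ay": 0,"az": 0}
    - {"dx": 0,"dy": 0,"dz": 0,"ax": 0,"ay": 0,"az": 0}
    - {"dx": 0,"dy": 0,"dz": 0,"ax": 0,"ay": 0,"az": 0}
    - {"dx": 0,"dy": 0,"dz": 0,"ax": 0,"ay": 0,"az": 0}

```text
time_s: 8.17
ee_pos: [0.4754, 0.0993, 0.0511]
eef_rot: [-3.084, 0.001, 1.502]
force: [-0.1, 0.1, -2.9]
grip_width: 0.015
```

Emit:
play_rows:
  commands:
    - {"dx": 0,"dy": 0,"dz": 0.0015,"ax": 0,"ay": 0,"az": 0}
    - {"dx": 0,"dy": 0,"dz": 0,"ax": 0,"ay": 0,"az": 0}
    - {"dx": 0,"dy": 0,"dz": 0,"ax": 0,"ay": 0,"az": 0}
    - {"dx": 0,"dy": 0,"dz": 0,"ax": 0,"ay": 0,"az": 0}
    - {"dx": 0,"dy": 0,"dz": 0,"ax": 0,"ay": 0,"az": 0}

```text
time_s: 8.58
ee_pos: [0.4753, 0.0993, 0.0495]
eef_rot: [-3.084, 0.001, 1.502]
force: [0.3, -0.2, -1.2]
grip_width: 0.0154
```

Emit:
play_rows:
  commands:
    - {"dx": 0,"dy": 0,"dz": 0.0005,"ax": 0,"ay": 0,"az": 0}
    - {"dx": 0,"dy": 0,"dz": 0,"ax": 0,"ay": 0,"az": 0}
    - {"dx": 0,"dy": 0,"dz": -0.003,"ax": 0,"ay": 0,"az": 0}
    - {"dx": 0,"dy": 0,"dz": -0.02,"ax": 0,"ay": 0,"az": 0}
    - {"dx": 0,"dy": 0,"dz": -0.04,"ax": 0,"ay": 0,"az": 0}
  claw: 0.7

```text
time_s: 9.0
ee_pos: [0.4758, 0.0988, 0.1079]
eef_rot: [-3.073, 0.003, 1.502]
force: [1.2, -0.4, 0.3]
grip_width: 0.045
```

Emit:
play_rows:
  commands:
    - {"dx": 0.02,"dy": 0,"dz": -0.035,"ax": 0,"ay": 0,"az": 0}
    - {"dx": 0.02,"dy": 0,"dz": -0.02,"ax": -1.7,"ay": 0,"az": 0}
    - {"dx": 0.04,"dy": 0,"dz": 0,"ax": -1.7,"ay": 0,"az": 0}
    - {"dx": 0.04,"dy": 0,"dz": 0,"ax": 0,"ay": 0,"az": 0}
    - {"dx": 0.04,"dy": 0.01,"dz": 0,"ax": 0,"ay": 0,"az": 0}
  claw: 0.4

```text
time_s: 9.42
ee_pos: [0.5037, 0.2576, 0.1764]
eef_rot: [3.135, -0.002, 1.493]
force: [2.1, 0.1, 1.3]
grip_width: 0.0377
```

Run:
```python
from h import *
import cv2
a=viewer.camera("top")[165:295,175:365,::-1]
cv2.imwrite("pics/crop1.png",cv2.resize(a,None,fx=4.2,fy=4.2,interpolation=cv2.INTER_CUBIC))
```

```text
(no output)
```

View pics/crop1.png

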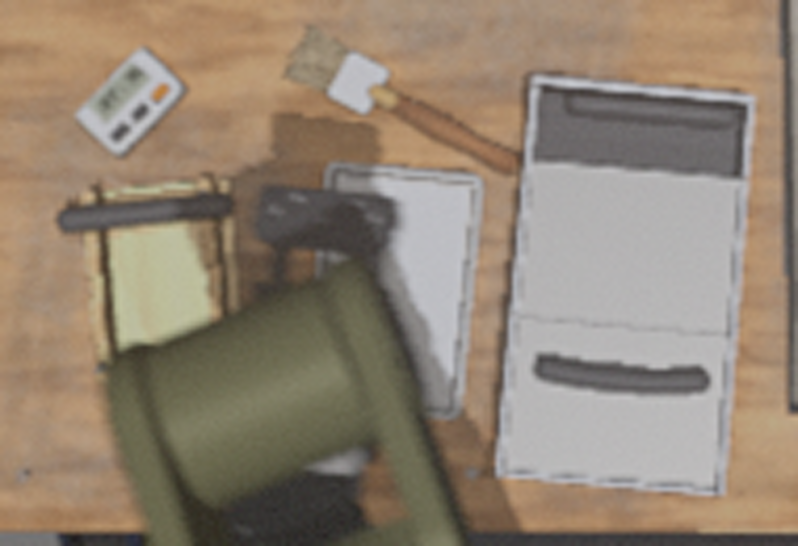

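The released rod lies on the plate from (536,367) to (709,379), visibly bowed, so this is the bent one. I'll check that it is at rest and fit its pose.

```bash
cat > rod.py <<'E'
from h import *
import cv2
def find(z,x0,x1,y0,y1,thr=120):
    g=cv2.cvtColor(viewer.camera("top"),cv2.COLOR_RGB2GRAY)[165:295,175:365]
    g=cv2.resize(g,None,fx=4.2,fy=4.2,interpolation=cv2.INTER_CUBIC)[y0:y1,x0:x1]
    n,l,s,c=cv2.connectedComponentsWithStats((g<thr).astype(np.uint8))
    k=1+s[1:,4].argmax(); v,u=np.nonzero(l==k); u=u+x0;v=v+y0
    vx,vy,_,_=cv2.fitLine(np.c_[u,v].astype(np.float32),2,0,.01,.01).ravel()
    t=(u-u.mean())*vx+(v-v.mean())*vy
    m=(t.min()+t.max())/2; i=abs(t-m)<12; mid=(u[i].mean(),v[i].mean())
    A,B=[top((u.mean()+vx*q,v.mean()+vy*q),z) for q in(t.min(),t.max())]
    d=B-A; return mid,top(mid,z).round(4),np.linalg.norm(d).round(4),np.degrees(np.arctan2(d[1],d[0])).round(1)
E
python3 - <<'E'
from rod import *
for _ in range(2):print(find(.048,525,722,340,465))
print(ctrl.get_obs()["time_s"])
print(delta([.5,.3,.17],np.radians(85.8)))
E
```

```text
((np.float64(620.489666136725), np.float64(377.52464228934815)), array([0.4879, 0.0966, 0.048 ]), np.float64(0.1073), np.float64(-94.2))
((np.float64(620.4601910828026), np.float64(377.54140127388536)), array([0.4879, 0.0966, 0.048 ]), np.float64(0.1073), np.float64(-94.2))
9.5667
(array([ 0.0418, -0.0072,  0.0045]), array([ 0.23, -0.05, -0.08]))
```

Emit:
play_rows:
  commands:
    - {"dx": -0.038,"dy": 0,"dz": 0,"ax": 0,"ay": 0,"az": 0}
    - {"dx": -0.04,"dy": -0.001,"dz": 0,"ax": 0,"ay": 0,"az": 0}
    - {"dx": -0.04,"dy": -0.001,"dz": 0.01,"ax": 1,"ay": 0,"az": 0}
    - {"dx": -0.035,"dy": -0.001,"dz": 0.025,"ax": 1.4,"ay": 0,"az": 0}
    - {"dx": 0,"dy": 0,"dz": 0.03,"ax": 1,"ay": 0,"az": 0}
  claw: 0.45

```text
time_s: 9.98
ee_pos: [0.4881, 0.1007, 0.1139]
eef_rot: [-3.093, -0.002, 1.5]
force: [0.8, 1.4, -0.5]
grip_width: 0.0419
```

Run:
```python
from h import *
print(ctrl.get_obs()["ee_pos"],delta([.4879,.0966,.049],np.radians(85.8)))
```

```text
[0.4881405  0.10068272 0.1138727 ] (array([-0.0043,  0.0032,  0.0648]), array([-2.76, -0.14,  0.16]))
```

Emit:
play_rows:
  commands:
    - {"dx": -0.004,"dy": 0.0015,"dz": 0.025,"ax": 0.6,"ay": 0,"az": 0}
    - {"dx": 0,"dy": 0.0015,"dz": 0.024,"ax": 0,"ay": 0,"az": 0}
    - {"dx": 0,"dy": 0,"dz": 0.009,"ax": 0,"ay": 0,"az": 0}
    - {"dx": 0,"dy": 0,"dz": 0,"ax": 0,"ay": 0,"az": 0}
    - {"dx": 0,"dy": 0,"dz": 0,"ax": 0,"ay": 0,"az": 0}

```text
time_s: 10.4
ee_pos: [0.4839, 0.0894, 0.0509]
eef_rot: [-3.075, -0.001, 1.491]
force: [-0.3, 0.0, 0.5]
grip_width: 0.0429
```

Run:
```python
from h import *
print(ctrl.get_obs()["ee_pos"],delta([.4879,.0966,.049],np.radians(85.8)))
```

```text
[0.48393652 0.0893642  0.05093331] (array([0.0075, 0.0035, 0.0017]), array([-3.79, -0.08, -0.37]))
```

Emit:
play_rows:
  commands:
    - {"dx": 0.006,"dy": 0.003,"dz": 0,"ax": 0,"ay": 0,"az": -0.3}
    - {"dx": 0,"dy": 0,"dz": 0.001,"ax": 0,"ay": 0,"az": 0}
    - {"dx": 0,"dy": 0,"dz": 0,"ax": 0,"ay": 0,"az": 0}
    - {"dx": 0,"dy": 0,"dz": 0,"ax": 0,"ay": 0,"az": 0}
    - {"dx": 0,"dy": 0,"dz": 0,"ax": 0,"ay": 0,"az": 0}

```text
time_s: 10.82
ee_pos: [0.4899, 0.0965, 0.0546]
eef_rot: [-3.083, -0.003, 1.498]
force: [0.5, -0.9, 0.5]
grip_width: 0.0423
```

Emit:
play_rows:
  commands:
    - {"dx": 0,"dy": 0,"dz": 0,"ax": 0,"ay": 0,"az": 0}
    - {"dx": 0,"dy": 0,"dz": 0,"ax": 0,"ay": 0,"az": 0}
    - {"dx": 0,"dy": 0,"dz": 0,"ax": 0,"ay": 0,"az": 0}
    - {"dx": 0,"dy": 0,"dz": 0,"ax": 0,"ay": 0,"az": 0}
    - {"dx": 0,"dy": 0,"dz": 0,"ax": 0,"ay": 0,"az": 0}
  claw: 0.0

```text
time_s: 11.23
ee_pos: [0.4901, 0.0968, 0.0554]
eef_rot: [-3.084, -0.003, 1.499]
force: [-0.9, 0.1, 0.7]
grip_width: 0.0149
```

The arm drifted up to 55 mm and the grip is too shallow, so I'll reopen, lower 5 mm and close again.

Emit:
play_rows:
  commands:
    - {"dx": 0,"dy": 0,"dz": 0,"ax": 0,"ay": 0,"az": 0}
    - {"dx": 0,"dy": 0,"dz": 0,"ax": 0,"ay": 0,"az": 0}
    - {"dx": 0,"dy": 0,"dz": 0.003,"ax": 0,"ay": 0,"az": 0}
    - {"dx": 0,"dy": 0,"dz": 0.003,"ax": 0,"ay": 0,"az": 0}
    - {"dx": 0,"dy": 0,"dz": 0,"ax": 0,"ay": 0,"az": 0}
  claw: 0.35

```text
time_s: 11.65
ee_pos: [0.4897, 0.0967, 0.0487]
eef_rot: [-3.084, -0.003, 1.499]
force: [-0.6, -0.6, 1.3]
grip_width: 0.0328
```

Emit:
play_rows:
  commands:
    - {"dx": 0,"dy": 0,"dz": 0,"ax": 0,"ay": 0,"az": 0}
    - {"dx": 0,"dy": 0,"dz": 0,"ax": 0,"ay": 0,"az": 0}
    - {"dx": 0,"dy": 0,"dz": 0,"ax": 0,"ay": 0,"az": 0}
    - {"dx": 0,"dy": 0,"dz": 0,"ax": 0,"ay": 0,"az": 0}
    - {"dx": 0,"dy": 0,"dz": 0,"ax": 0,"ay": 0,"az": 0}
  claw: 0.0

```text
time_s: 12.07
ee_pos: [0.4895, 0.0967, 0.0483]
eef_rot: [-3.083, -0.003, 1.499]
force: [0.3, -0.4, -0.7]
grip_width: 0.0154
```

Emit:
play_rows:
  commands:
    - {"dx": 0,"dy": 0,"dz": -0.01,"ax": 0,"ay": 0,"az": 0}
    - {"dx": 0,"dy": 0,"dz": -0.02,"ax": 0,"ay": 0,"az": 0}
    - {"dx": 0,"dy": 0,"dz": -0.02,"ax": -1.5,"ay": 0,"az": 0}
    - {"dx": 0,"dy": 0,"dz": -0.01,"ax": -1.8,"ay": 0,"az": 0}
    - {"dx": 0,"dy": 0,"dz": 0,"ax": 0,"ay": 0,"az": 0}

```text
time_s: 12.48
ee_pos: [0.4924, 0.0961, 0.1121]
eef_rot: [-3.14, -0.002, 1.498]
force: [0.0, -0.5, -1.4]
grip_width: 0.0155
```

Run:
```python
from h import *
print(ctrl.get_obs()["ee_pos"],delta([.540,.239,.10],np.radians(175.6)), delta([.540,.239,.10],np.radians(85.6)))
```

```text
[0.49240986 0.09612003 0.11206918] (array([0.1459, 0.0372, 0.0124]), array([ 4.000e-02, -1.800e-01, -8.975e+01])) (array([0.1459, 0.0372, 0.0124]), array([-0.08, -0.14,  0.25]))
```

Emit:
play_rows:
  commands:
    - {"dx": 0.03,"dy": 0.008,"dz": 0,"ax": 0,"ay": 0,"az": 0}
    - {"dx": 0.036,"dy": 0.01,"dz": 0,"ax": 0,"ay": 0,"az": 0}
    - {"dx": 0.036,"dy": 0.01,"dz": 0,"ax": 0,"ay": 0,"az": 0}
    - {"dx": 0.03,"dy": 0.008,"dz": 0,"ax": 0,"ay": 0,"az": 0}
    - {"dx": 0,"dy": 0,"dz": 0,"ax": 0,"ay": 0,"az": -5}

```text
time_s: 12.9
ee_pos: [0.5394, 0.2292, 0.1139]
eef_rot: [-3.138, -0.003, 1.579]
force: [-0.6, -0.4, -2.3]
grip_width: 0.0152
```

Emit:
play_rows:
  commands:
    - {"dx": 0,"dy": 0,"dz": 0,"ax": 0,"ay": 0,"az": -7}
    - {"dx": 0,"dy": 0,"dz": 0,"ax": 0,"ay": 0,"az": -7}
    - {"dx": 0,"dy": 0,"dz": 0,"ax": 0,"ay": 0,"az": -7}
    - {"dx": 0,"dy": 0,"dz": 0,"ax": 0,"ay": 0,"az": -7}
    - {"dx": 0,"dy": 0,"dz": 0,"ax": 0,"ay": 0,"az": -7}

```text
time_s: 13.32
ee_pos: [0.5381, 0.2318, 0.111]
eef_rot: [-3.132, -0.008, 2.208]
force: [0.2, -0.7, -1.2]
grip_width: 0.0153
```

Emit:
play_rows:
  commands:
    - {"dx": 0,"dy": 0,"dz": 0,"ax": 0,"ay": 0,"az": -7}
    - {"dx": 0,"dy": 0,"dz": 0,"ax": 0,"ay": 0,"az": -7}
    - {"dx": 0,"dy": 0,"dz": 0,"ax": 0,"ay": 0,"az": -7}
    - {"dx": 0,"dy": 0,"dz": 0,"ax": 0,"ay": 0,"az": -7}
    - {"dx": 0,"dy": 0,"dz": 0,"ax": 0,"ay": 0,"az": -7}

```text
time_s: 13.73
ee_pos: [0.5369, 0.2314, 0.1088]
eef_rot: [-3.134, -0.019, 2.832]
force: [0.1, -1.2, -2.0]
grip_width: 0.0153
```

Run:
```python
from h import *
o=ctrl.get_obs();print(o["ee_pos"],o["grip_width"],delta([.540,.239,.07],np.radians(175.6)))
```

```text
[0.53687977 0.23139831 0.10876449] 0.015328982938864102 (array([-0.0014,  0.0085,  0.0387]), array([ -0.3 ,  -1.15, -13.31]))
```

Emit:
play_rows:
  commands:
    - {"dx": 0,"dy": 0.004,"dz": 0.01,"ax": -0.2,"ay": -0.6,"az": -6.5}
    - {"dx": -0.001,"dy": 0.004,"dz": 0.015,"ax": -0.1,"ay": -0.5,"az": -6.5}
    - {"dx": 0,"dy": 0,"dz": 0.012,"ax": 0,"ay": 0,"az": 0}
    - {"dx": 0,"dy": 0,"dz": 0,"ax": 0,"ay": 0,"az": 0}
    - {"dx": 0,"dy": 0,"dz": 0,"ax": 0,"ay": 0,"az": 0}

```text
time_s: 14.15
ee_pos: [0.5389, 0.2386, 0.0691]
eef_rot: [-3.14, -0.006, 3.071]
force: [-0.6, -0.5, -0.5]
grip_width: 0.0151
```

Run:
```python
from h import *
o=ctrl.get_obs();print(o["ee_pos"],o["grip_width"],delta([.540,.239,.014],np.radians(175.6)))
```

```text
[0.53891179 0.23859453 0.06908346] 0.015136940156058942 (array([-0.0014,  0.0006,  0.0551]), array([-0.1 , -0.34,  0.33]))
```

Emit:
play_rows:
  commands:
    - {"dx": 0,"dy": 0,"dz": 0.02,"ax": 0,"ay": -0.3,"az": 0}
    - {"dx": 0,"dy": 0,"dz": 0.02,"ax": 0,"ay": 0,"az": 0}
    - {"dx": 0,"dy": 0,"dz": 0.008,"ax": 0,"ay": 0,"az": 0}
    - {"dx": 0,"dy": 0,"dz": 0.002,"ax": 0,"ay": 0,"az": 0}
    - {"dx": 0,"dy": 0,"dz": 0,"ax": 0,"ay": 0,"az": 0}

```text
time_s: 14.57
ee_pos: [0.5401, 0.2383, 0.0202]
eef_rot: [-3.141, 0.0, 3.056]
force: [0.2, 0.6, -1.6]
grip_width: 0.0155
```

Emit:
play_rows:
  commands:
    - {"dx": 0,"dy": 0,"dz": 0.003,"ax": 0,"ay": 0,"az": 0}
    - {"dx": 0,"dy": 0,"dz": 0.002,"ax": 0,"ay": 0,"az": 0}
    - {"dx": 0,"dy": 0,"dz": 0.001,"ax": 0,"ay": 0,"az": 0}
    - {"dx": 0,"dy": 0,"dz": 0,"ax": 0,"ay": 0,"az": 0}
    - {"dx": 0,"dy": 0,"dz": 0,"ax": 0,"ay": 0,"az": 0}

```text
time_s: 14.98
ee_pos: [0.5417, 0.2388, 0.0173]
eef_rot: [3.141, 0.004, 3.054]
force: [0.4, -0.5, -1.4]
grip_width: 0.0151
```

Emit:
play_rows:
  commands:
    - {"dx": 0,"dy": 0,"dz": 0.003,"ax": 0,"ay": 0,"az": 0}
    - {"dx": 0,"dy": 0,"dz": 0.001,"ax": 0,"ay": 0,"az": 0}
    - {"dx": 0,"dy": 0,"dz": 0,"ax": 0,"ay": 0,"az": 0}
    - {"dx": 0,"dy": 0,"dz": 0,"ax": 0,"ay": 0,"az": 0}
    - {"dx": 0,"dy": 0,"dz": 0,"ax": 0,"ay": 0,"az": 0}

```text
time_s: 15.4
ee_pos: [0.542, 0.2389, 0.0135]
eef_rot: [3.14, 0.005, 3.054]
force: [0.4, -0.3, -0.8]
grip_width: 0.015
```

Emit:
play_rows:
  commands:
    - {"dx": 0,"dy": 0,"dz": 0,"ax": 0,"ay": 0,"az": 0}
    - {"dx": 0,"dy": 0,"dz": 0,"ax": 0,"ay": 0,"az": 0}
    - {"dx": 0,"dy": 0,"dz": 0,"ax": 0,"ay": 0,"az": 0}
    - {"dx": 0,"dy": 0,"dz": 0,"ax": 0,"ay": 0,"az": 0}
    - {"dx": 0,"dy": 0,"dz": 0,"ax": 0,"ay": 0,"az": 0}
  claw: 0.4

```text
time_s: 15.82
ee_pos: [0.5424, 0.239, 0.0142]
eef_rot: [3.14, 0.006, 3.053]
force: [1.0, -0.6, 0.3]
grip_width: 0.0376
```

Emit:
play_rows:
  commands:
    - {"dx": 0,"dy": 0,"dz": -0.02,"ax": 0,"ay": 0,"az": 0}
    - {"dx": 0,"dy": 0,"dz": -0.04,"ax": 0,"ay": 0,"az": 0}
    - {"dx": 0,"dy": 0,"dz": -0.04,"ax": 0,"ay": 0,"az": 0}
    - {"dx": 0,"dy": 0,"dz": -0.02,"ax": 0,"ay": 0,"az": 5}
    - {"dx": 0,"dy": 0,"dz": 0,"ax": 0,"ay": 0,"az": 7}

```text
time_s: 16.23
ee_pos: [0.5405, 0.2384, 0.1376]
eef_rot: [3.142, 0.001, 2.842]
force: [-0.4, -0.6, 0.0]
grip_width: 0.0375
```

Run:
```python
from h import *
o=ctrl.get_obs();print(o["ee_pos"],o["grip_width"],delta([.587,.391,.10],np.radians(96.2)))
```

```text
[0.54050416 0.23841036 0.1375654 ] 0.037489428796120924 (array([0.0006, 0.1595, 0.0376]), array([5.000e-02, 7.000e-02, 6.665e+01]))
```

Emit:
play_rows:
  commands:
    - {"dx": 0,"dy": 0.036,"dz": 0,"ax": 0,"ay": 0,"az": 0}
    - {"dx": 0,"dy": 0.04,"dz": 0,"ax": 0,"ay": 0,"az": 0}
    - {"dx": 0,"dy": 0.04,"dz": 0,"ax": 0,"ay": 0,"az": 0}
    - {"dx": 0,"dy": 0.034,"dz": 0,"ax": 0,"ay": 0,"az": 0}
    - {"dx": 0,"dy": 0,"dz": 0,"ax": 0,"ay": 0,"az": 6}

```text
time_s: 16.65
ee_pos: [0.588, 0.386, 0.142]
eef_rot: [3.137, 0.005, 2.726]
force: [0.6, 0.6, -0.1]
grip_width: 0.0372
```

Emit:
play_rows:
  commands:
    - {"dx": 0,"dy": 0,"dz": 0,"ax": 0,"ay": 0,"az": 7}
    - {"dx": 0,"dy": 0,"dz": 0,"ax": 0,"ay": 0,"az": 7}
    - {"dx": 0,"dy": 0,"dz": 0,"ax": 0,"ay": 0,"az": 7}
    - {"dx": 0,"dy": 0,"dz": 0,"ax": 0,"ay": 0,"az": 7}
    - {"dx": 0,"dy": 0,"dz": 0,"ax": 0,"ay": 0,"az": 7}

```text
time_s: 17.07
ee_pos: [0.5873, 0.3892, 0.1398]
eef_rot: [3.137, 0.001, 2.098]
force: [0.4, 0.5, -0.0]
grip_width: 0.0378
```

Emit:
play_rows:
  commands:
    - {"dx": 0,"dy": 0,"dz": 0,"ax": 0,"ay": 0,"az": 7}
    - {"dx": 0,"dy": 0,"dz": 0,"ax": 0,"ay": 0,"az": 7}
    - {"dx": 0,"dy": 0,"dz": 0,"ax": 0,"ay": 0,"az": 6}
    - {"dx": 0,"dy": 0,"dz": 0,"ax": 0,"ay": 0,"az": 3}
    - {"dx": 0,"dy": 0,"dz": 0,"ax": 0,"ay": 0,"az": 0}

```text
time_s: 17.48
ee_pos: [0.5871, 0.3892, 0.1393]
eef_rot: [3.137, -0.0, 1.675]
force: [-0.8, -0.0, -0.7]
grip_width: 0.0376
```

Run:
```python
from rod import *
o=ctrl.get_obs();print(o["ee_pos"],o["grip_width"],delta([.587,.391,.10],np.radians(96.2)))
a=viewer.camera("top")[165:295,175:365,::-1]
cv2.imwrite("pics/crop2.png",cv2.resize(a,None,fx=4.2,fy=4.2,interpolation=cv2.INTER_CUBIC))
```

```text
[0.58709361 0.38922451 0.13932732] 0.03761113302791141 (array([ 0.0018, -0.0001,  0.0393]), array([ 0.25, -0.02, -0.23]))
```

View pics/crop2.png

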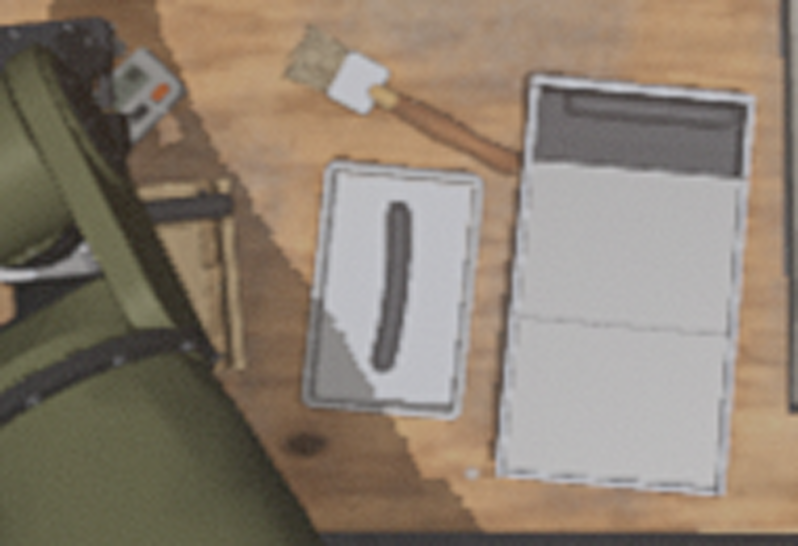

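The bent rod lies in the tray from (398,205) to (383,370), bow visible and clear of the walls. Next is the far rod.

Emit:
play_rows:
  commands:
    - {"dx": 0.001,"dy": 0.0,"dz": 0.03,"ax": 0.2,"ay": 0,"az": 0}
    - {"dx": 0,"dy": 0,"dz": 0.03,"ax": 0,"ay": 0,"az": 0}
    - {"dx": 0,"dy": 0,"dz": 0.02,"ax": 0,"ay": 0,"az": 0}
    - {"dx": 0,"dy": 0,"dz": 0.005,"ax": 0,"ay": 0,"az": 0}
    - {"dx": 0,"dy": 0,"dz": 0,"ax": 0,"ay": 0,"az": 0}

```text
time_s: 17.95
ee_pos: [0.5882, 0.3909, 0.0536]
eef_rot: [3.137, -0.002, 1.69]
force: [0.1, 0.5, 0.4]
grip_width: 0.0374
```

Run:
```python
from h import *
print(ctrl.get_obs()["ee_pos"],delta([.587,.391,.046],np.radians(96.2)))
```

```text
[0.58815211 0.39091016 0.05355399] (array([ 0.0002, -0.0012,  0.0075]), array([ 0.27, -0.12,  0.65]))
```

Emit:
play_rows:
  commands:
    - {"dx": 0,"dy": -0.001,"dz": 0.004,"ax": 0.2,"ay": 0,"az": 0.5}
    - {"dx": 0,"dy": 0,"dz": 0.003,"ax": 0,"ay": 0,"az": 0}
    - {"dx": 0,"dy": 0,"dz": 0.001,"ax": 0,"ay": 0,"az": 0}
    - {"dx": 0,"dy": 0,"dz": 0,"ax": 0,"ay": 0,"az": 0}
    - {"dx": 0,"dy": 0,"dz": 0,"ax": 0,"ay": 0,"az": 0}

```text
time_s: 18.37
ee_pos: [0.5886, 0.3917, 0.0496]
eef_rot: [3.136, -0.004, 1.684]
force: [-0.2, -0.3, -0.7]
grip_width: 0.0373
```

Emit:
play_rows:
  commands:
    - {"dx": 0,"dy": -0.001,"dz": 0.003,"ax": 0.2,"ay": 0,"az": 0.3}
    - {"dx": 0,"dy": 0,"dz": 0.002,"ax": 0,"ay": 0,"az": 0}
    - {"dx": 0,"dy": 0,"dz": 0,"ax": 0,"ay": 0,"az": 0}
    - {"dx": 0,"dy": 0,"dz": 0,"ax": 0,"ay": 0,"az": 0}
    - {"dx": 0,"dy": 0,"dz": 0,"ax": 0,"ay": 0,"az": 0}

```text
time_s: 18.78
ee_pos: [0.5881, 0.392, 0.0458]
eef_rot: [3.138, -0.005, 1.678]
force: [-0.5, 0.1, 0.2]
grip_width: 0.0379
```

Emit:
play_rows:
  commands:
    - {"dx": 0,"dy": 0,"dz": 0,"ax": 0,"ay": 0,"az": 0}
    - {"dx": 0,"dy": 0,"dz": 0,"ax": 0,"ay": 0,"az": 0}
    - {"dx": 0,"dy": 0,"dz": 0,"ax": 0,"ay": 0,"az": 0}
    - {"dx": 0,"dy": 0,"dz": 0,"ax": 0,"ay": 0,"az": 0}
    - {"dx": 0,"dy": 0,"dz": 0,"ax": 0,"ay": 0,"az": 0}
  claw: 0.0

```text
time_s: 19.2
ee_pos: [0.5868, 0.3919, 0.0457]
eef_rot: [3.141, -0.005, 1.678]
force: [-0.3, -0.2, 2.3]
grip_width: 0.0149
```

Emit:
play_rows:
  commands:
    - {"dx": 0,"dy": 0,"dz": -0.015,"ax": 0,"ay": 0,"az": 0}
    - {"dx": 0,"dy": 0,"dz": -0.025,"ax": 0,"ay": 0,"az": 0}
    - {"dx": 0,"dy": 0,"dz": -0.025,"ax": 0,"ay": 0,"az": 0}
    - {"dx": -0.015,"dy": -0.008,"dz": 0,"ax": 0,"ay": 0,"az": 0}
    - {"dx": -0.03,"dy": -0.015,"dz": 0,"ax": 0,"ay": 0,"az": 0}

```text
time_s: 19.62
ee_pos: [0.5678, 0.3466, 0.1103]
eef_rot: [-3.139, -0.004, 1.682]
force: [1.4, -1.6, -1.9]
grip_width: 0.0149
```

Emit:
play_rows:
  commands:
    - {"dx": -0.035,"dy": -0.018,"dz": 0,"ax": 0,"ay": 0,"az": 0}
    - {"dx": -0.035,"dy": -0.018,"dz": 0,"ax": 0,"ay": 0,"az": 2}
    - {"dx": -0.035,"dy": -0.02,"dz": 0,"ax": 0,"ay": 0,"az": 3}
    - {"dx": -0.033,"dy": -0.02,"dz": 0,"ax": 0,"ay": 0,"az": 3}
    - {"dx": -0.025,"dy": -0.015,"dz": 0,"ax": 0,"ay": 0,"az": 2}

```text
time_s: 20.03
ee_pos: [0.4835, 0.172, 0.1094]
eef_rot: [-3.141, -0.004, 1.504]
force: [0.1, -0.2, -1.2]
grip_width: 0.0153
```

Run:
```python
from h import *
o=ctrl.get_obs();print(o["ee_pos"],o["grip_width"],delta([.476,.098,.07],np.radians(85.8)))
```

```text
[0.48347042 0.17204522 0.10938724] 0.015334939151905529 (array([-0.0745, -0.0025,  0.0391]), array([-0.01, -0.23,  0.35]))
```

Emit:
play_rows:
  commands:
    - {"dx": -0.03,"dy": -0.001,"dz": 0,"ax": 1.2,"ay": -0.2,"az": 0.3}
    - {"dx": -0.03,"dy": -0.001,"dz": 0.005,"ax": 1.2,"ay": 0,"az": 0}
    - {"dx": -0.013,"dy": 0,"dz": 0.015,"ax": 1.2,"ay": 0,"az": 0}
    - {"dx": 0,"dy": 0,"dz": 0.018,"ax": 0,"ay": 0,"az": 0}
    - {"dx": 0,"dy": 0,"dz": 0.002,"ax": 0,"ay": 0,"az": 0}

```text
time_s: 20.45
ee_pos: [0.4711, 0.0917, 0.0703]
eef_rot: [-3.08, -0.001, 1.491]
force: [0.4, -0.5, -1.9]
grip_width: 0.0151
```

Run:
```python
from h import *
o=ctrl.get_obs();print(o["ee_pos"],o["grip_width"],delta([.476,.098,.05],np.radians(85.8)))
```

```text
[0.47109872 0.09172997 0.07031402] 0.015054082865617296 (array([0.0066, 0.0056, 0.02  ]), array([-3.52, -0.06, -0.36]))
```

Emit:
play_rows:
  commands:
    - {"dx": 0.006,"dy": 0.005,"dz": 0.006,"ax": 0,"ay": 0,"az": -0.35}
    - {"dx": 0,"dy": 0,"dz": 0.006,"ax": 0,"ay": 0,"az": 0}
    - {"dx": 0,"dy": 0,"dz": 0.004,"ax": 0,"ay": 0,"az": 0}
    - {"dx": 0,"dy": 0,"dz": 0.001,"ax": 0,"ay": 0,"az": 0}
    - {"dx": 0,"dy": 0,"dz": 0,"ax": 0,"ay": 0,"az": 0}

```text
time_s: 20.87
ee_pos: [0.4769, 0.0996, 0.0527]
eef_rot: [-3.082, -0.001, 1.5]
force: [-0.2, -0.2, -1.7]
grip_width: 0.015
```

Emit:
play_rows:
  commands:
    - {"dx": -0.001,"dy": 0,"dz": 0.001,"ax": 0,"ay": 0,"az": 0.1}
    - {"dx": 0,"dy": 0,"dz": 0.001,"ax": 0,"ay": 0,"az": 0}
    - {"dx": 0,"dy": 0,"dz": 0.0005,"ax": 0,"ay": 0,"az": 0}
    - {"dx": 0,"dy": 0,"dz": 0,"ax": 0,"ay": 0,"az": 0}
    - {"dx": 0,"dy": 0,"dz": 0,"ax": 0,"ay": 0,"az": 0}

```text
time_s: 21.28
ee_pos: [0.4771, 0.0992, 0.0511]
eef_rot: [-3.083, -0.002, 1.499]
force: [0.2, 0.0, -0.8]
grip_width: 0.0151
```

Emit:
play_rows:
  commands:
    - {"dx": 0,"dy": 0,"dz": 0.001,"ax": 0,"ay": 0,"az": 0}
    - {"dx": 0,"dy": 0,"dz": 0.0005,"ax": 0,"ay": 0,"az": 0}
    - {"dx": 0,"dy": 0,"dz": 0,"ax": 0,"ay": 0,"az": 0}
    - {"dx": 0,"dy": 0,"dz": 0,"ax": 0,"ay": 0,"az": 0}
    - {"dx": 0,"dy": 0,"dz": 0,"ax": 0,"ay": 0,"az": 0}

```text
time_s: 21.7
ee_pos: [0.4772, 0.0992, 0.0499]
eef_rot: [-3.084, -0.002, 1.499]
force: [-0.1, -0.6, -0.4]
grip_width: 0.0149
```

Emit:
play_rows:
  commands:
    - {"dx": 0,"dy": 0,"dz": 0,"ax": 0,"ay": 0,"az": 0}
    - {"dx": 0,"dy": 0,"dz": 0,"ax": 0,"ay": 0,"az": 0}
    - {"dx": 0,"dy": 0,"dz": -0.003,"ax": 0,"ay": 0,"az": 0}
    - {"dx": 0,"dy": 0,"dz": -0.02,"ax": 0,"ay": 0,"az": 0}
    - {"dx": 0,"dy": 0,"dz": -0.04,"ax": 0,"ay": 0,"az": 0}
  claw: 0.7

```text
time_s: 22.12
ee_pos: [0.4776, 0.0984, 0.1087]
eef_rot: [-3.073, 0.0, 1.499]
force: [0.2, 0.5, -0.7]
grip_width: 0.0455
```

Emit:
play_rows:
  commands:
    - {"dx": 0.02,"dy": 0,"dz": -0.035,"ax": 0,"ay": 0,"az": 0}
    - {"dx": 0.03,"dy": 0,"dz": -0.02,"ax": -1.7,"ay": 0,"az": 0}
    - {"dx": 0.04,"dy": 0,"dz": 0,"ax": -1.7,"ay": 0,"az": 0}
    - {"dx": 0.04,"dy": -0.01,"dz": 0,"ax": 0,"ay": 0,"az": 0}
    - {"dx": 0.04,"dy": -0.02,"dz": 0,"ax": 0,"ay": 0,"az": 0}

```text
time_s: 22.53
ee_pos: [0.4701, 0.2674, 0.1766]
eef_rot: [3.135, -0.005, 1.488]
force: [0.1, 0.2, -0.1]
grip_width: 0.0656
```

Emit:
play_rows:
  commands:
    - {"dx": 0.04,"dy": -0.01,"dz": 0,"ax": 0,"ay": 0,"az": 0}
    - {"dx": 0.03,"dy": -0.01,"dz": 0,"ax": 0,"ay": 0,"az": 0}
    - {"dx": 0,"dy": 0,"dz": 0,"ax": 0,"ay": 0,"az": 0}
    - {"dx": 0,"dy": 0,"dz": 0,"ax": 0,"ay": 0,"az": 0}
    - {"dx": 0,"dy": 0,"dz": 0,"ax": 0,"ay": 0,"az": 0}

```text
time_s: 22.95
ee_pos: [0.4517, 0.3475, 0.1788]
eef_rot: [3.133, -0.007, 1.496]
force: [-0.1, -0.5, 0.0]
grip_width: 0.0658
```

Emit:
play_rows:
  commands:
    - {"dx": 0,"dy": 0,"dz": 0,"ax": 0,"ay": 0,"az": 0}
    - {"dx": 0,"dy": 0,"dz": 0,"ax": 0,"ay": 0,"az": 0}
    - {"dx": 0,"dy": 0,"dz": 0,"ax": 0,"ay": 0,"az": 0}
    - {"dx": 0,"dy": 0,"dz": 0,"ax": 0,"ay": 0,"az": 0}
    - {"dx": 0,"dy": 0,"dz": 0,"ax": 0,"ay": 0,"az": 0}

```text
time_s: 23.37
ee_pos: [0.4534, 0.3436, 0.1793]
eef_rot: [3.133, -0.007, 1.491]
force: [0.0, -0.0, 0.1]
grip_width: 0.0658
```

Run:
```python
from rod import *
ims=[viewer.camera("top")[165:295,175:365,::-1] for _ in range(2)]
print(abs(ims[0].astype(int)-ims[1]).max(),ctrl.get_obs()["time_s"])
cv2.imwrite("pics/crop3.png",cv2.resize(ims[1],None,fx=4.2,fy=4.2,interpolation=cv2.INTER_CUBIC))
```

```text
90 23.4667
```

View pics/crop3.png

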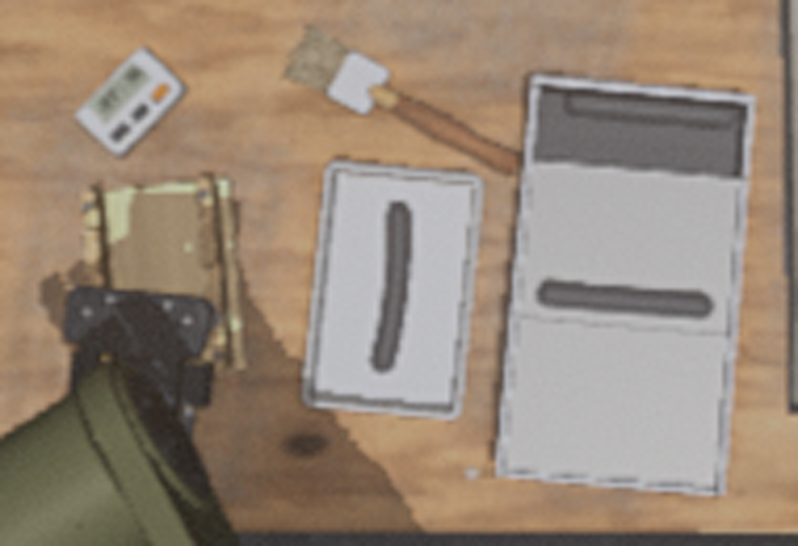

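The straight rod, centred near (624,298), has just crossed the scribed line. The frame difference suggests it is still rolling, so I'll wait and look again.

Emit:
play_rows:
  commands:
    - {"dx": 0,"dy": 0,"dz": 0,"ax": 0,"ay": 0,"az": 0}
    - {"dx": 0,"dy": 0,"dz": 0,"ax": 0,"ay": 0,"az": 0}
    - {"dx": 0,"dy": 0,"dz": 0,"ax": 0,"ay": 0,"az": 0}
    - {"dx": 0,"dy": 0,"dz": 0,"ax": 0,"ay": 0,"az": 0}
    - {"dx": 0,"dy": 0,"dz": 0,"ax": 0,"ay": 0,"az": 0}

```text
time_s: 23.88
ee_pos: [0.4534, 0.3436, 0.1792]
eef_rot: [3.133, -0.007, 1.491]
force: [-0.4, -0.3, 0.1]
grip_width: 0.0659
```

Emit:
play_rows:
  commands:
    - {"dx": 0,"dy": 0,"dz": 0,"ax": 0,"ay": 0,"az": 0}
    - {"dx": 0,"dy": 0,"dz": 0,"ax": 0,"ay": 0,"az": 0}
    - {"dx": 0,"dy": 0,"dz": 0,"ax": 0,"ay": 0,"az": 0}
    - {"dx": 0,"dy": 0,"dz": 0,"ax": 0,"ay": 0,"az": 0}
    - {"dx": 0,"dy": 0,"dz": 0,"ax": 0,"ay": 0,"az": 0}

```text
time_s: 24.3
ee_pos: [0.4533, 0.3437, 0.1792]
eef_rot: [3.133, -0.007, 1.491]
force: [-1.1, 0.2, -0.0]
grip_width: 0.066
```

Emit:
play_rows:
  commands:
    - {"dx": 0,"dy": 0,"dz": 0,"ax": 0,"ay": 0,"az": 0}
    - {"dx": 0,"dy": 0,"dz": 0,"ax": 0,"ay": 0,"az": 0}
    - {"dx": 0,"dy": 0,"dz": 0,"ax": 0,"ay": 0,"az": 0}
    - {"dx": 0,"dy": 0,"dz": 0,"ax": 0,"ay": 0,"az": 0}
    - {"dx": 0,"dy": 0,"dz": 0,"ax": 0,"ay": 0,"az": 0}

```text
time_s: 24.72
ee_pos: [0.4533, 0.3437, 0.1792]
eef_rot: [3.133, -0.007, 1.491]
force: [-0.3, 0.6, 0.0]
grip_width: 0.0658
```

Run:
```python
from rod import *
ims=[viewer.camera("top")[165:295,175:365,::-1] for _ in range(2)]
print(abs(ims[0].astype(int)-ims[1]).max(),ctrl.get_obs()["time_s"])
cv2.imwrite("pics/crop4.png",cv2.resize(ims[1],None,fx=4.2,fy=4.2,interpolation=cv2.INTER_CUBIC))
```

```text
23 24.8167
```

View pics/crop4.png

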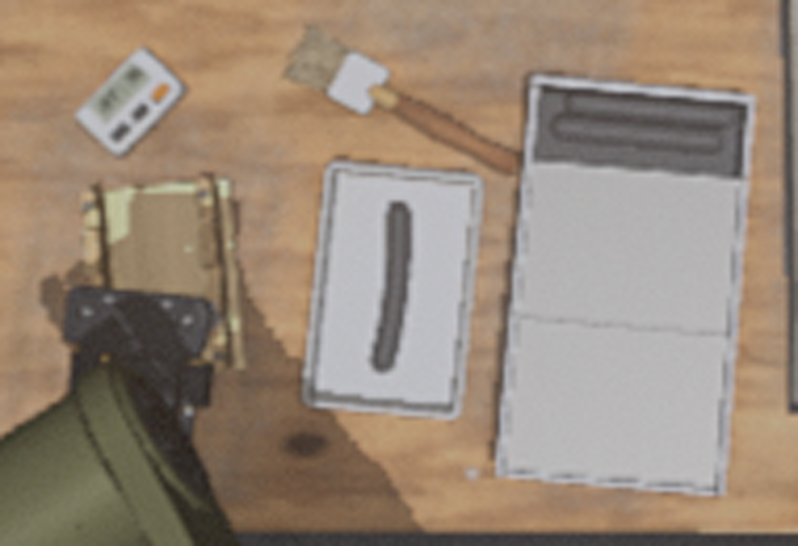

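Both straight rods now lie side by side in the gutter, around rows 107 and 130. The bent one is in the tray, and the timer and brush haven't moved. The arm is clear of everything, so I'm handing in.

```bash
python3 -c "
from station import workorder
print(workorder.hand_in())"
```

```text
the job is handed in; nothing more can be done
None
```

The roll test is finished and handed in at about 25 s; no verdict was reported.

- **Near rod (bent):** I laid it across the start point and let it go. It stopped on the plate with its bow showing, and two successive pictures put it in the same place. I then laid it lengthwise in the scrap tray.
- **Far rod (straight):** I let it go at the same place and it rolled down into the gutter by itself, next to the rod that had already passed. The run took longer than the one second stated: at about 1.5 s it was only just past the scribed line.

**Last checks:** the last top picture shows both straight rods side by side in the gutter, the bent rod clear of the tray walls, and the timer and brush where they were. Two successive frames differed only by what I took to be image noise, so everything looked at rest. The arm was clear of everything, with force readings near zero. I did not check the tin at the end, but the arm never went near it.

**Problems on the way:**
- **Shallow grips:** my first grip of the bent rod, in the rack, was too shallow. I set it back in its slot with about 48 N of downward force and gripped it lower. The first grip on the plate was also too shallow and had to be redone.
- **Release height:** both rods were released without any contact force felt, so each probably settled 1–3 mm onto the plate.

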